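# Hold the well-plate clamp open on its stop

## Task

The spring arm of the plate holder is clamping the well plate. Take the arm by its upright peg, swing it away from the plate against its spring until you feel its bar come up on the rubber-sleeved stop pin, and finish while still holding it there in the fingers, pressed lightly but surely on the stop, so that a colleague can lift the plate out. Do not force the stop or let the arm snap back, and leave the plate and the things standing around the holder where they are.

Things in the scene. Friction and masses are not known exactly. Their poses are not given: they have to be found in the camera images.
- holder: Plate holder, fixed to the bench: aluminium base plate 235 x 170 x 12 mm (own x from -145 to +90 mm, y from -85 to +85 mm), 10 mm high fences round the far part of the plate. Origin at bench height, z up. The arm's pivot axis stands at its x = -40, y = -60 mm. Only the spring on the pivot (49 mm above the bench) and the peg (84 mm) are higher than 35 mm.
- pivot (a point): Top centre of the coil spring on the arm's vertical pivot, 49 mm above the bench. The spring always drives the arm back to the plate: at the peg it takes about 3.5 N to lift it off and 5 N more per rad of opening, so 6 to 9 N where the stop can be. Nothing latches it.
- clamp: Steel spring arm: flat bar 14 mm wide along its own y, 16 to 28 mm above the bench, reaching 108 mm out from the pivot. Origin on the pivot axis at bench height, z up; it only swings level. Its yaw minus the holder's is about 0 (to -0.03) rad while clamping; it opens counter-clockwise seen from above (yaw grows, outer end goes to the holder's -x).
- toe (a point): Tip of the toe on the arm's +x side, near its outer end, 22 mm above the bench: it presses on the plate's edge at the start.
- peg (a point): Point on the axis of the arm's upright steel peg, 66 mm above the bench. Peg: round, 14 mm diameter, from 28 to 84 mm above the bench, 100 mm from the pivot axis along the arm's own y. It turns with the arm.
- stop: Stop locked in the holder's arc slot: upright rubber-sleeved pin, 12 mm diameter, top 35 mm above the bench. This origin lies on the arm's pivot axis, bench height; pin axis at x = -13, y = 60 mm of this frame. Its yaw is the arm yaw at first touch: 0.55 to 1.05 rad above the holder's. The sleeve is firm (gives under 1 mm): the push rises steeply once the bar is on it.
- plate: White 24-well plate, 128 x 85.5 x 19 mm, lying loose in the holder with its top 31 mm above the bench; origin under its centre, long side along its y.
- bottle: Amber bottle with a yellow cap, 50 mm diameter, 95 mm high, standing beside the holder; origin under its centre.
- tipbox: Grey pipette-tip box with a white lid, 84 x 119 x 59 mm high, beside the holder; origin under its centre.
- jar: Small white jar, 44 mm diameter, 50 mm high, behind the holder; origin under its centre.
Mind the look-alikes: they are no part of the job. Several things have the shape of the jar; the one meant has the colours described above.

How it is judged:
On the way, in this order (a step that is already met when the one before it is completed fails the run):
1. the arm is held swung clear of the plate (more than 0.2 rad open) by the fingers (angle between the y axis of clamp and the y axis of holder, either way round above 0.2 rad and contact force between the fingers and clamp above 1 N), for 0.1 s.
2. the arm's bar presses on the stop (contact force between clamp and stop above 2 N), for 0.3 s.
At the end, for the whole second after the job is handed in: Through the last second the fingers (over 3 N) hold the spring arm still, over 0.5 rad open, its bar on the stop pin with over 2 N; the plate lies flat within 10 mm of its start, and bottle, tip box and jar stand within 20 mm of theirs (contact force between clamp and stop above 2 N and contact force between the fingers and clamp above 3 N and angle between the y axis of clamp and the y axis of holder, either way round above 0.5 rad and angular speed of clamp below 0.2 rad/s and distance of plate from where it was at the start of the episode below 0.01 m and angle between plate's own z axis and vertical below 0.05 rad and distance of each of bottle, tipbox, jar from where it was at the start of the episode below 0.02 m and angle between each of bottle, jar's own z axis and vertical below 0.1 rad); the arm keeps its last pose, push and grip.
It fails at once if the stop is forced: the bar presses on it with more than 60 N (contact force between clamp and stop above 60 N).
It fails at once if the arm snaps back (turns faster than 8 rad/s) (angular speed of clamp above 8 rad/s).
It fails at once if the plate is pushed out of place (distance of plate from where it was at the start of the episode above 0.015 m).
It fails at once if a bystander is knocked away (distance of any of bottle, tipbox, jar from where it was at the start of the episode above 0.03 m).
It also fails if it takes over 45 s, if anything falls off the work surface, if the arm or the gripper's body presses on something with over 40 N, if the wrist force passes 120 N, or if a joint passes its speed limit or range.

## Robot

A 6-joint arm with a two-finger parallel gripper is mounted at the origin on the work surface. World frame = base frame: x ahead of the robot, y to its left, z up, the work surface at z = 0. Lengths are in m, angles in rad, forces in N, time in s.
With the tool pointing down it reaches from about 0.375 to 0.75 m from the base axis. Payload 9 kg.
Tool frame: the origin (TCP) lies at the very end of the fingers, on their centre line; the grasp point (between the pads) lies 19 mm behind it (bot.pinch_z is the distance from the TCP to the grasp point, in m); z points along the fingers, y is the line along which they close (so a half turn about z gives the same grasp; the last joint's range is limited). The gripper opens to 85 mm and grips with 20 to 120 N. Pads are 22 mm wide; open, the fingers measure 114 mm over their backs; the gripper's body (76 mm by 85 mm) begins 54 mm behind the grasp point. The pads swing forward as they close: fully open they stand 13 mm farther back than shut.
Start: joints at [0.925, 0.104, 0.097, 1.564, 0, 1.353], TCP at [0.249, 0.546, 0.231] pointing down, gripper open.
Joint ranges: [-2.99, 2.99], [-0.84, 1.86], [-1.1, 1.16], [-1.84, 2.11], [-1.51, 1.56], [-3.14, 3.14]. Speed limits (rad/s): [2.22, 2.22, 2.57, 3.14, 3.14, 3.14].

## Interface

Orientations are given as a rotation vector (axis times angle).
In Python, from station import bot, cams, job gives the robot as it stands. The module is installed in compiled form; this text tells all that it offers.
- The arm moves only by the tool step_arm, never from a script. Its argument "deltas" is a list of rows, each a list of 7 numbers: the shift along the tool's x, y, z normalised to -1 to 1, where 1 is 25 mm, then the turn, a rotation vector about the tool's x, y, z normalised to -1 to 1, where 1 is 0.08 rad, then the finger opening in mm, from 0 to 85.4. In form: [[x, y, z, ax, ay, az, claw], ...]. A call has 1 to 10 rows; each row shifts and turns the commanded pose from where the row before left it, along the tool's axes as they then stand; what a row does not reach is not made up. A row lasts 1/12 s, in which the tool goes at most 41.7 mm and 7.16 degrees, less where a joint would pass 70% of its speed; a pose out of reach is approached as far as the arm can. A call with a number of a shift or a turn outside -1 to 1 is refused whole. A call with a gripper value outside its range is refused whole. The fingers move at their own pace and stop on an object; "squeeze" is the grip in N (left out, the last holds). Time passes only in rows, so rows that do not move let the fingers close. It gives the time, the measured TCP pose, the force, the opening and the grip force at its end, in the units of the state.
- bot.read_state(): the state, without advancing time (a new reading comes with each control period).
- cams.capture(name): name is "side" or "top"; returns a dict with "pixels" (420x560x3 uint8, red, green, blue), "range_z" (420x560 float32, m along the optical axis (not along the pixel's ray), 0 where there is no reading), "vfov" (degrees; the focal length in pixels is half the picture's height over the tangent of half this angle, whatever the lens; pixels are square), "cx", "cy" (the principal point, pixels), "k1" (the pictures are not rectified: a ray, as slopes to the right and down, at radius r is drawn at 1 + k1 r^2 times it, then the intrinsics apply), "view" (4x4, takes a point from world to camera coordinates). Camera axes: x right, y up, looking along -z (the intrinsics and any distortion apply to the point x, -y, -z); pixel columns grow to the right and rows downward; lengths in m; the calibration is good to about 2 mm. A picture is of the moment at which its call begins.
- job.sign_off(): hands the job in; it is judged then, once.
The state is a dict: "time_s": time; "joint_positions": joint angles; "dq": joint speeds; "effort": joint torques, N m; "eef_pos": TCP position; "tool_rot": TCP orientation; "wrist_force": force on the tool from outside, world axes, zero at the start; "torque": the same for the moment, N m; "width": finger opening in m; "gripper_force": force on a finger pad.
Only numpy, scipy, OpenCV 4.12 (cv2) and the standard library are available. Lean on these libraries where they do the work, as an engineer would, in place of code of your own. Each camera call takes 0.05 s, during which the arm holds its last target. There are 200 camera calls.

## Working session

There is one attempt and no reset: what is moved stays moved. The work goes in short steps, Python scripts to look and compute and a tool call to move; the robot and the scene stay as the last step left them, time stands still between calls to the robot, and variables do not carry over. Pictures are saved under pics/ and viewed, at most 10 in all, crops included, and the job is handed in when it is done.

Besides the shell and the picture viewer there is one more tool, called as name(argument=value, ...), one argument or row to a line, values as JSON. step_arm: Moves the arm, as the interface text tells. Its arguments: {"type":"object","properties":{"deltas":{"type":"array"},"squeeze":{"type":"number"}},"required":["deltas"]}

```bash
mkdir -p pics; cat > h.py <<'E'
import numpy as np, cv2
from scipy.spatial.transform import Rotation as R
from station import bot, cams, job
def cap(n):
    c=cams.capture(n); np.savez(f'{n}.npz',**c); return c
def load(n): return dict(np.load(f'{n}.npz'))
def f(c): return 210/np.tan(np.radians(float(c['vfov']))/2)
def ray(c,u,v):
    F=f(c); K=np.array([[F,0,c['cx']],[0,F,c['cy']],[0,0,1.]])
    d=np.array([float(c['k1']),0,0,0])
    p=cv2.undistortPoints(np.array([[[u,v]]],float),K,d,None,None,None,(3,50,1e-10) ) if 0 else cv2.undistortPoints(np.array([[[u,v]]],float),K,d)
    x,y=p[0,0]; return np.array([x,-y,-1.])
def world(c,p): return (np.linalg.inv(c['view'])@np.r_[p,1])[:3]
def atz(c,u,v,z):
    o=world(c,[0,0,0]); q=world(c,ray(c,u,v)); return o+(q-o)*(z-o[2])/(q[2]-o[2])
def dep(c,u,v): return world(c,ray(c,u,v)*c['range_z'][int(round(v)),int(round(u))])
E
python3 - <<'E'
from h import *
for n in('top','side'):
    c=cap(n); cv2.imwrite(f'pics/{n}0.png',c['pixels'][:,:,::-1]); print(n,world(c,[0,0,0]),c['vfov'],c['k1'])
s=bot.read_state();print(s,bot.pinch_z)
E
```

```text
top [0.50919891 0.04029722 1.14238491] 43.68106278249366 -0.06586971791832168
side [ 0.37778915 -0.5888303   0.49411864] 50.049057057143386 0.014409011466781859
{'time_s': 0.1, 'joint_positions': array([9.25303091e-01, 1.04642395e-01, 9.65429822e-02, 1.56392885e+00,
       5.94319114e-06, 1.35309701e+00]), 'dq': array([ 0.00048517, -0.00249199,  0.00359822, -0.00012215, -0.00165344,
        0.00012111]), 'effort': array([ 6.43148931e-03, -5.58208823e+01,  5.04719639e+01,  1.31136316e-02,
       -2.80979020e-04, -7.55051531e-06]), 'eef_pos': array([0.24871564, 0.54567939, 0.23059622]), 'tool_rot': array([-6.66754157e-01, -3.06948995e+00,  1.75346767e-03]), 'wrist_force': array([ 0.44785325,  0.84465095, -0.6509179 ]), 'torque': array([ 0.02201414, -0.0083977 ,  0.02644609]), 'gripper_force': 0.0, 'width': 0.08536828501650219} 0.0187
```

View pics/top0.png

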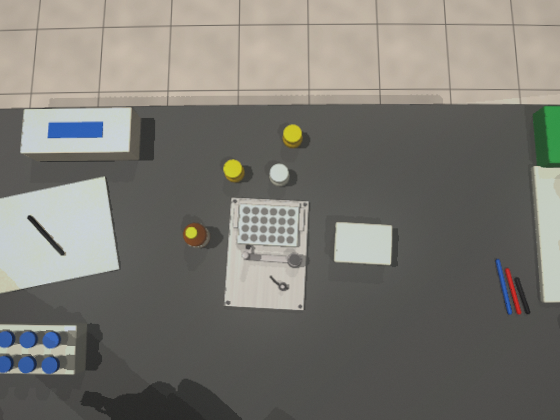

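View pics/side0.png

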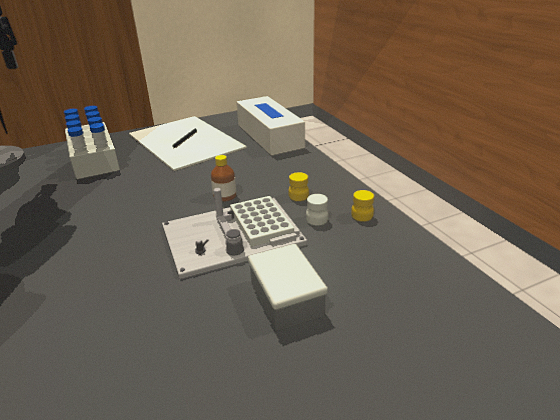

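```bash
python3 - <<'E'
from h import *
c=load('top'); a=c['pixels'][190:320,180:320,::-1]; a=cv2.resize(a,None,fx=4.2,fy=4.2,interpolation=cv2.INTER_CUBIC)
c=load('side'); b=c['pixels'][180:280,155:310,::-1]; b=cv2.resize(b,None,fx=4,fy=4,interpolation=cv2.INTER_CUBIC)
cv2.imwrite('pics/a.png',a);cv2.imwrite('pics/b.png',b)
E
```

```text
(no output)
```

View pics/a.png

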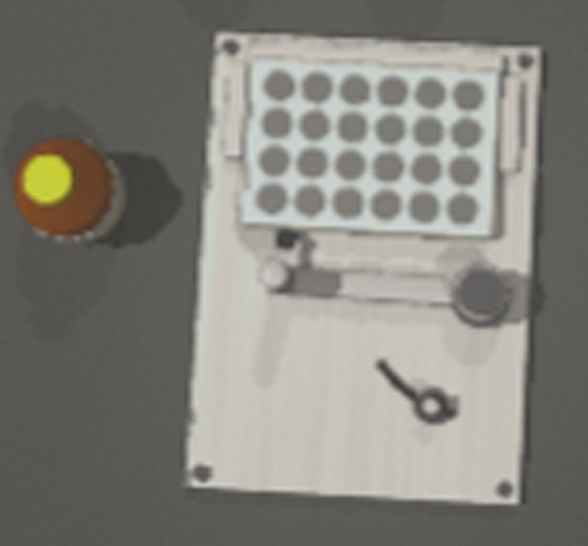

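View pics/b.png

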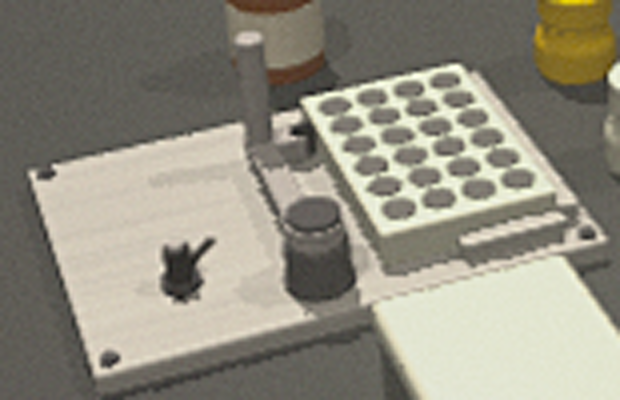

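Candidates for the peg are:
- the light steel post at the outer end of the bar, top px (245.7, 254.8)
- the dark stop pin with its lever, (283, 286)
- the dark spring, (295, 259)
- the amber bottle, (194, 235)

By the description the peg is the first. In the side crop it is the tall steel post at (218, 190). I'll measure it next.

```bash
python3 - <<'E'
from h import *
c=load('top'); 
P=lambda x,y,z: atz(c,180+x/4.2-.4,190+y/4.2-.4,z)
peg=P(276,271,.084);piv=P(482,289,.049);pin=P(432,405,.035)
cor=[P(*q,.012) for q in((215,33),(541,47),(519,503),(187,487))]
print('peg',peg,'piv',piv,'pin',pin);print(np.array(cor))
s=load('side'); Q=lambda x,y,z: atz(s,155+x/4-.4,180+y/4-.4,z)
print('side peg',Q(248,37,.084),'piv',Q(313,213,.049),'pin',Q(180,247,.035))
hy=(cor[0]-cor[1])+(cor[3]-cor[2]); hyaw=np.arctan2(-hy[0],hy[1])
hx=(cor[0]-cor[3])+(cor[1]-cor[2]); print('holder yaw',hyaw,np.arctan2(hx[1],hx[0]))
d=peg-piv;ay=np.arctan2(-d[0],d[1]);print('arm yaw',ay,np.hypot(*d[:2]))
d=pin-piv;print('pin r',np.hypot(*d[:2]),'stop yaw',np.arctan2(-d[0],d[1])-np.arctan2(13,60))
# fit holder origin
H=np.array([[90,85],[90,-85],[-145,-85],[-145,85]])/1e3
cc=np.array(cor)[:,:2]; A=H-H.mean(0);B=cc-cc.mean(0);U,S,V=np.linalg.svd(A.T@B);M=(U@V).T
t=cc.mean(0)-M@H.mean(0);print('yaw',np.arctan2(M[1,0],M[0,0]),'pivot fit',t+M@[-.04,-.06],'res',np.abs(B-A@M.T).max())
for n,u,v,z in(('bottle',180+47/4.2,190+178/4.2,.095),('box',363,243,.059),('jar',279,172,.05)):print(n,atz(c,u,v,z))
E
```

```text
peg [0.57262027 0.13165759 0.084     ] piv [0.56537505 0.03252182 0.049     ] pin [0.50860192 0.05769112 0.035     ]
[[0.70096953 0.17067368 0.012     ]
 [0.69256547 0.00071693 0.012     ]
 [0.45932703 0.01427736 0.012     ]
 [0.46774651 0.18237078 0.012     ]]
side peg [0.57022014 0.12738564 0.084     ] piv [0.56268397 0.02728716 0.049     ] pin [0.50834594 0.04934813 0.035     ]
holder yaw -0.04972536372427761 -0.05409425287535358
arm yaw -0.07295404472587926 0.09940016754887615
pin r 0.06210219579843409 stop yaw 0.940133314573049
yaw -0.0525918252858768 pivot fit [0.56451536 0.03274974] res 0.0009883896788844687
bottle [0.61602036 0.24029306 0.095     ]
box [ 0.595819   -0.10962991  0.059     ]
jar [0.7489411  0.06401434 0.05      ]
```

```bash
python3 - <<'E'
from h import *
s=bot.read_state();M=R.from_rotvec(s['tool_rot']).as_matrix();print(M.round(3))
peg=np.array([.572,.1305]);d=np.r_[peg,.12]-s['eef_pos'];print('d world',d,'tool(25mm)',M.T@d/.025)
a=np.arctan2(M[1,1],M[0,1]);print('tool y angle',a,'need turn world z',[(t-a) for t in(-.073,-.073+np.pi,-.073-np.pi)])
E
```

```text
[[-0.91   0.415 -0.001]
 [ 0.415  0.91  -0.001]
 [ 0.    -0.001 -1.   ]]
d world [ 0.32328436 -0.41517939 -0.11059622] tool(25mm) [-18.65697223  -9.7405014    4.43048377]
tool y angle 1.143002563035003 need turn world z [np.float64(-1.2160025630350029), np.float64(1.9255900905547902), np.float64(-4.357595216624796)]
```

step_arm(
  deltas=[
    [-0.93,-0.49,0,0,0,0,60],
    [-0.93,-0.49,0,0,0,0,60],
    [-0.93,-0.49,0,0,0,0,60],
    [-0.93,-0.49,0,0,0,0,60],
    [-0.93,-0.49,0,0,0,0,60],
    [-0.93,-0.49,0,0,0,0,60],
    [-0.93,-0.49,0,0,0,0,60],
    [-0.93,-0.49,0,0,0,0,60],
    [-0.93,-0.49,0,0,0,0,60],
    [-0.93,-0.49,0,0,0,0,60],
  ],
)

```text
time_s: 0.93
eef_pos: [0.4101, 0.3369, 0.231]
tool_rot: [-0.667, -3.07, 0.0]
wrist_force: [0.3, -0.9, -0.8]
width: 0.0602
gripper_force: 0.0
```

step_arm(
  deltas=[
    [-0.93,-0.49,0,0,0,0,60],
    [-0.93,-0.49,0,0,0,0,60],
    [-0.93,-0.49,0,0,0,0,60],
    [-0.93,-0.49,0,0,0,0,60],
    [-0.93,-0.49,0,0,0,0,60],
    [-0.93,-0.49,0,0,0,0,60],
    [-0.93,-0.49,0,0,0,0,60],
    [-0.93,-0.49,0,0,0,0,60],
    [-0.93,-0.49,0,0,0,0,60],
    [-0.93,-0.49,0,0,0,0,60],
  ],
)

```text
time_s: 1.77
eef_pos: [0.5708, 0.129, 0.2309]
tool_rot: [-0.667, -3.069, 0.0]
wrist_force: [0.0, -0.1, 1.0]
width: 0.0598
gripper_force: 0.0
```

step_arm(
  deltas=[
    [0,0,0,0,0,1,60],
    [0,0,0,0,0,1,60],
    [0,0,0,0,0,1,60],
    [0,0,0,0,0,1,60],
    [0,0,0,0,0,1,60],
    [0,0,0,0,0,1,60],
    [0,0,0,0,0,1,60],
    [0,0,0,0,0,1,60],
    [0,0,0,0,0,1,60],
    [0,0,0,0,0,1,60],
  ],
)

```text
time_s: 2.6
eef_pos: [0.5702, 0.1301, 0.2308]
tool_rot: [-1.814, -2.564, 0.001]
wrist_force: [-0.3, -0.1, -0.3]
width: 0.06
gripper_force: 0.0
```

step_arm(
  deltas=[
    [0,0,0,0,0,1,60],
    [0,0,0,0,0,1,60],
    [0,0,0,0,0,1,60],
    [0,0,0,0,0,1,60],
    [0,0,0,0,0,1,60],
    [0,0,0,0,0,0.2,60],
    [0,0,0,0,0,0,60],
    [0,0,0,0,0,0,60],
  ],
)

```text
time_s: 3.27
eef_pos: [0.5703, 0.1301, 0.2311]
tool_rot: [-2.298, -2.141, 0.0]
wrist_force: [0.2, -0.6, -0.1]
width: 0.0598
gripper_force: 0.0
```

```bash
python3 - <<'E'
from h import *
s=bot.read_state();M=R.from_rotvec(s['tool_rot']).as_matrix();print(M.round(3),s['eef_pos'],s['joint_positions'])
for p in((.572,.1305),(.5715,.129)): print((M.T@(np.r_[p,.1]-s['eef_pos'])/.025).round(2))
c=cap('side');print(c['view'].shape)
cv2.imwrite('pics/s1.png',cv2.resize(c['pixels'][60:280,130:330,::-1],None,fx=2.7,fy=2.7,interpolation=cv2.INTER_CUBIC))
E
```

```text
[[ 0.071  0.998 -0.   ]
 [ 0.998 -0.071  0.   ]
 [ 0.    -0.    -1.   ]] [0.57026167 0.13011082 0.23106553] [8.52708200e-04 5.83118052e-02 4.87576481e-02 1.56165401e+00
 8.08109607e-05 1.64227848e+00]
[0.02 0.07 5.24]
[-0.04  0.05  5.24]
(4, 4)
```

View pics/s1.png

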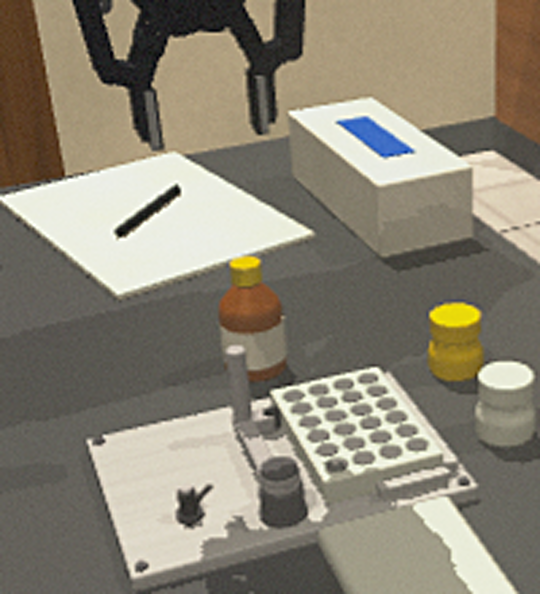

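step_arm(
  deltas=[
    [0,0.06,1,0,0,0,56],
    [0,0,1,0,0,0,56],
    [0,0,1,0,0,0,56],
    [0,0,1,0,0,0,56],
    [0,0,1,0,0,0,56],
    [0,0,0,0,0,0,56],
  ],
)

```text
time_s: 3.82
eef_pos: [0.5688, 0.13, 0.1009]
tool_rot: [-2.296, -2.137, 0.009]
wrist_force: [-0.7, 0.1, -1.2]
width: 0.056
gripper_force: 0.0
```

```bash
python3 - <<'E'
from h import *
c=cap('side')
a=c['pixels'][110:260,160:300,::-1]
c=cap('top');b=c['pixels'][190:320,180:320,::-1]
print(c['view'].shape)
cv2.imwrite('pics/s2.png',cv2.resize(a,None,fx=4,fy=4,interpolation=cv2.INTER_CUBIC))
E
```

```text
(4, 4)
```

View pics/s2.png

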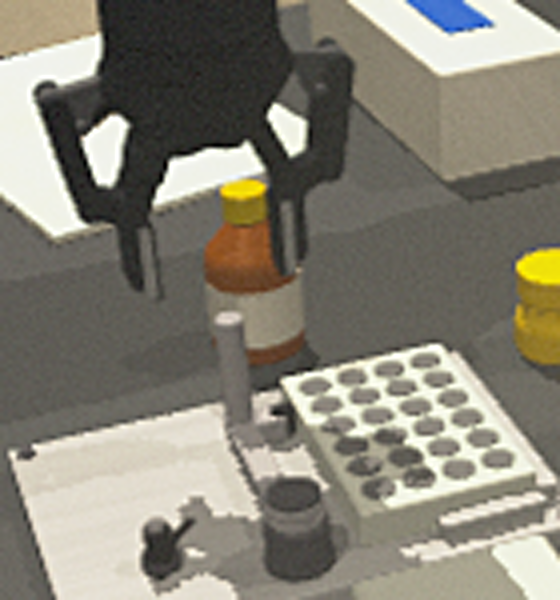

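The pads at (155, 298) and (290, 270) straddle the peg top at (229, 318), and nothing is in the way below them. I'll descend and grip.

step_arm(
  deltas=[
    [0,0.1,0.7,0,0,0,56],
    [0,0,0.7,0,0,0,56],
    [0,0,0.7,0,0,0,56],
    [0,0,0,0,0,0,56],
    [0,0,0,0,0,0,40],
    [0,0,0,0,0,0,30],
    [0,0,0,0,0,0,24],
  ],
  squeeze=40,
)

```text
time_s: 4.5
eef_pos: [0.5757, 0.1299, 0.0561]
tool_rot: [2.299, 2.138, 0.004]
wrist_force: [0.5, -0.5, -0.6]
width: 0.0241
gripper_force: 0.0
```

step_arm(
  deltas=[
    [0,0,0,0,0,0,20],
    [0,0,0,0,0,0,17],
    [0,0,0,0,0,0,15],
    [0,0,0,0,0,0,12],
    [0,0,0,0,0,0,8],
    [0,0,0,0,0,0,5],
    [0,0,0,0,0,0,5],
  ],
)

```text
time_s: 5.08
eef_pos: [0.572, 0.1303, 0.0549]
tool_rot: [-2.298, -2.138, 0.005]
wrist_force: [-17.2, 0.5, 13.9]
width: 0.0128
gripper_force: 38.9
```

```bash
python3 - <<'E'
from h import *
s=bot.read_state();print(s['eef_pos'],s['tool_rot'],s['wrist_force'],s['torque'],s['width'],s['gripper_force'],s['joint_positions'])
th=.95;ch=.1
E
```

```text
[0.57197408 0.13031157 0.05487356] [-2.29776402 -2.13757415  0.00478478] [-17.16837518   0.52778433  13.86931733] [ 0.14181703  3.51949221 -0.04559059] 0.012768804273888325 38.865854144096375 [ 1.06677716e-03  1.13954265e-01 -2.14195886e-01  1.24711691e+00
  3.34089077e-04  1.64406441e+00]
```

step_arm(
  deltas=[
    [0,-0.16,0,0,0,0,5],
    [0,-0.24,0,0,0,-0.75,5],
    [-0.01,-0.24,0,0,0,-0.75,5],
    [-0.01,-0.24,0,0,0,-0.75,5],
    [0,-0.24,0,0,0,-0.75,5],
    [-0.01,-0.24,0,0,0,-0.75,5],
    [0,0,0,0,0,0,5],
  ],
)

```text
time_s: 5.67
eef_pos: [0.5416, 0.1278, 0.0551]
tool_rot: [1.95, 2.459, 0.003]
wrist_force: [5.8, 0.9, -2.2]
width: 0.0128
gripper_force: 39.1
```

```bash
cat > st.py <<'E'
from h import *
s=bot.read_state();M=R.from_rotvec(s['tool_rot']).as_matrix();p=s['eef_pos'];d=p[:2]-[.565,.0315]
print(p,s['wrist_force'],'tool F',M.T@s['wrist_force'],s['width'],s['gripper_force'])
print('arm yaw',np.arctan2(-d[0],d[1]),'r',np.hypot(*d),'tool yaw',np.arctan2(M[1,1],M[0,1]),'tilt',M[:,2],s['joint_positions'])
E
python3 st.py
```

```text
[0.54164931 0.12782535 0.05511325] [ 5.82299459  0.90432834 -2.22260255] tool F [-0.4435438   5.86835699  2.24292063] 0.012753591032468996 39.061047434806824
arm yaw 0.2378270059263065 r 0.09911522229080424 tool yaw 0.2297519948868237 tilt [ 3.50627515e-03 -9.42816113e-05 -9.99993849e-01] [-3.23117456e-03  1.30852125e-02 -3.18642957e-01  1.23556159e+00
 -8.29517518e-05  1.33781452e+00]
```

step_arm(
  deltas=[
    [-0.01,-0.24,0,0,0,-0.75,5],
    [-0.01,-0.24,0,0,0,-0.75,5],
    [0,-0.24,0,0,0,-0.75,5],
    [-0.01,-0.24,0,0,0,-0.75,5],
    [-0.01,-0.24,0,0,0,-0.75,5],
    [0,-0.24,0,0,0,-0.75,5],
    [-0.01,-0.24,0,0,0,-0.75,5],
    [-0.01,-0.24,0,0,0,-0.75,5],
    [0,0,0,0,0,0,5],
  ],
)

```text
time_s: 6.42
eef_pos: [0.4999, 0.1064, 0.0551]
tool_rot: [1.311, 2.851, 0.004]
wrist_force: [8.3, 3.2, -3.5]
width: 0.0128
gripper_force: 39.0
```

```bash
python3 st.py
```

```text
[0.49992987 0.10638493 0.05511278] [ 8.31918903  3.16117723 -3.52092646] tool F [-3.00428457  8.3602823   3.56073377] 0.012796804462184931 39.00102496147156
arm yaw 0.715384501142831 r 0.09920622286974447 tool yaw 0.7085167181950621 tilt [ 4.53730521e-03  6.63559158e-04 -9.99989486e-01] [-4.72234950e-02 -1.29754400e-01 -4.56250278e-01  1.23979951e+00
  8.77007300e-04  8.15062834e-01]
```

step_arm(
  deltas=[
    [-0.02,-0.12,0,0,0,-0.38,5],
    [-0.02,-0.12,0,0,0,-0.38,5],
    [0,-0.12,0,0,0,-0.38,5],
    [-0.01,-0.12,0,0,0,-0.38,5],
    [0,-0.12,0,0,0,-0.38,5],
    [0,0,0,0,0,0,5],
  ],
)

```text
time_s: 6.92
eef_pos: [0.4897, 0.096, 0.0551]
tool_rot: [1.093, 2.943, 0.005]
wrist_force: [4.9, 7.6, 0.1]
width: 0.0129
gripper_force: 39.4
```

```bash
python3 st.py
```

```text
[0.48969974 0.09597243 0.05505502] [4.9217277  7.61901244 0.06476741] tool F [ 1.24688667  8.98450634 -0.02946911] 0.012884779070180215 39.353463649749756
arm yaw 0.8627111416606461 r 0.09913033634752484 tool yaw 0.8593448863673602 tilt [ 0.00356278  0.00233136 -0.99999094] [-0.07081663 -0.16764626 -0.49071885  1.24433483  0.00257761  0.64064159]
```

step_arm(
  deltas=[
    [0,-0.06,0,0,0,-0.18,5],
    [0,-0.06,0,0,0,-0.18,5],
    [0,-0.06,0,0,0,-0.18,5],
    [0,0,0,0,0,0,5],
  ],
)

```text
time_s: 7.25
eef_pos: [0.487, 0.0927, 0.055]
tool_rot: [1.031, 2.965, 0.006]
wrist_force: [6.3, 7.7, -0.3]
width: 0.013
gripper_force: 39.3
```

```bash
python3 st.py
```

```text
[0.48695624 0.09268417 0.05502804] [ 6.25140473  7.73519874 -0.30169927] tool F [-0.10502619  9.94360295  0.3436757 ] 0.01302408938270285 39.33234751224518
arm yaw 0.9059048799800569 r 0.09916819135098126 tool yaw 0.901697970637976 tilt [ 0.00369832  0.00243816 -0.99999019] [-0.07816388 -0.17862761 -0.50056237  1.2453649   0.0027195   0.59094215]
```

step_arm(
  deltas=[
    [0,-0.04,0,0,0,-0.12,5],
    [0,-0.04,0,0,0,-0.12,5],
    [0,0,0,0,0,0,5],
  ],
)

```text
time_s: 7.5
eef_pos: [0.4858, 0.0911, 0.0551]
tool_rot: [1.002, 2.974, 0.006]
wrist_force: [4.8, 7.3, -0.4]
width: 0.0126
gripper_force: 39.3
```

```bash
python3 st.py
```

```text
[0.48581027 0.09114185 0.05505227] [ 4.83040002  7.26112858 -0.38117318] tool F [0.55107797 8.7019544  0.41755013] 0.012563765986384536 39.33004975318909
arm yaw 0.9252813840911075 r 0.09913709247012058 tool yaw 0.9206247346519644 tilt [ 0.00383032  0.00246228 -0.99998963] [-0.08160482 -0.1834481  -0.5047929   1.24583465  0.00276632  0.5685751 ]
```

Not on the stop yet. I'll keep creeping towards it.

step_arm(
  deltas=[
    [0,-0.04,0,0,0,-0.12,5],
    [0,-0.04,0,0,0,-0.12,5],
    [0,0,0,0,0,0,5],
  ],
)

```text
time_s: 7.75
eef_pos: [0.4852, 0.0903, 0.0551]
tool_rot: [0.973, 2.983, 0.009]
wrist_force: [9.2, 11.8, -3.0]
width: 0.0125
gripper_force: 39.3
```

step_arm(
  deltas=[
    [0,-0.04,0,0,0,-0.12,5],
    [0,-0.04,0,0,0,-0.12,5],
    [0,0,0,0,0,0,5],
  ],
)

```text
time_s: 8.0
eef_pos: [0.4849, 0.0899, 0.0551]
tool_rot: [0.943, 2.992, 0.014]
wrist_force: [15.8, 19.3, -6.7]
width: 0.0123
gripper_force: 39.4
```

```bash
python3 st.py
```

```text
[0.4849034  0.08990652 0.05513429] [15.8130328  19.273417   -6.66903117] tool F [-1.88585314 24.78953369  6.92207796] 0.012287449119505741 39.41634804010391
arm yaw 0.9407400262401407 r 0.09913014919784952 tool yaw 0.9599264042601532 tilt [ 0.00725086  0.00719835 -0.9999478 ] [-0.08756256 -0.19267037 -0.51280709  1.24406578  0.00780495  0.5233422 ]
```

step_arm(
  deltas=[
    [0,0.04,0,0,0,0,5],
    [0,0,0,0,0,0,5],
    [0,0,0,0,0,0,5],
    [0,0,0,0,0,0,5],
    [0,0,0,0,0,0,5],
    [0,0,0,0,0,0,5],
  ],
)

```text
time_s: 8.5
eef_pos: [0.4851, 0.0901, 0.0551]
tool_rot: [0.945, 2.992, 0.011]
wrist_force: [12.4, 14.8, -4.9]
width: 0.0129
gripper_force: 39.5
```

```bash
python3 st.py; python3 - <<'E'
from h import *
c=cap('side')
cv2.imwrite('pics/s3.png',cv2.resize(c['pixels'][120:290,140:340,::-1],None,fx=3.4,fy=3.4,interpolation=cv2.INTER_CUBIC))
E
```

```text
[0.4850808  0.09012573 0.05514042] [12.42342336 14.80396833 -4.8827232 ] tool F [-1.65935266 19.2138794   5.04116051] 0.012931627092551167 39.46436583995819
arm yaw 0.9378984610910065 r 0.0991163742756269 tool yaw 0.9590796772825162 tilt [ 0.00621362  0.00549927 -0.99996557] [-0.08592706 -0.19027085 -0.51067148  1.24467683  0.00601228  0.52581456]
```

View pics/s3.png

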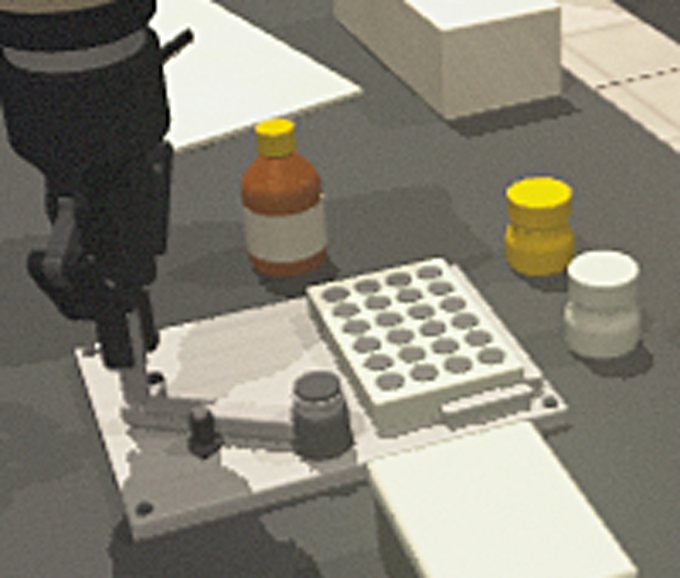

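The bar lies on the stop pin at (203, 425), and the fingers hold the peg at (135, 370). The plate, bottle, jar and box are where they were. The tangential push is about 19 N against a spring force of about 9 N, which leaves roughly 16 N on the stop, and it is steady.

```bash
python3 -c "
from station import job
print(job.sign_off())"
```

```text
the job is handed in; nothing more can be done
None
```

I swung the spring arm about 1 rad open and handed in the job with the fingers still holding its peg and the bar pressed on the stop pin with roughly 16 N (estimated from the wrist force); the plate, bottle, tip box and jar show no movement in the last picture, and sign-off returned no verdict.

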